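# Point out the order in the candle shop and ring the bell

## Task

Show your colleague what to wrap for the customer: point down at the dark green candlestick with the fingertips a few centimetres above the middle of its top and stay there for a good two seconds, then do the same over the middle of the jar of yellow candles. Then press the plunger of the counter bell down until it rings, and let it come back up. Do not touch the candlesticks, their board, the jars, the mug or the gift box; point at no other candlestick or jar, and keep well above them as you pass.

Things in the scene. Friction and masses are not known exactly. Their poses are not given: they have to be found in the camera images.
- stick_green: very dark green glazed candlestick, loose, 150 mm tall, round: base disc 72 mm across, stem 33 mm, wavy frills 52 mm and (at the very top) 62 mm across; origin: centre of its underside, z up. It stands on the oak riser
- stick_green_cup (a point): centre of the dark candle socket in the top face of the very dark green candlestick, its highest point, 150 mm above its underside
- stick_pink: pale pink glazed candlestick, loose, 120 mm tall, round: base disc 72 mm across, stem 33 mm, wavy frills 52 mm and (at the very top) 62 mm across; origin: centre of its underside, z up. It stands on the oak riser
- stick_pink_cup (a point): centre of the dark candle socket in the top face of the pale pink candlestick, its highest point, 120 mm above its underside
- stick_white: white glazed candlestick, loose, 165 mm tall, round: base disc 72 mm across, stem 33 mm, wavy frills 52 mm and (at the very top) 62 mm across; origin: centre of its underside, z up. It stands on the oak riser
- stick_white_cup (a point): centre of the dark candle socket in the top face of the white candlestick, its highest point, 165 mm above its underside
- stick_lime: light yellow-green (lime) glazed candlestick, loose, 140 mm tall, round: base disc 72 mm across, stem 33 mm, wavy frills 52 mm and (at the very top) 62 mm across; origin: centre of its underside, z up. It stands on the oak riser
- stick_lime_cup (a point): centre of the dark candle socket in the top face of the light yellow-green (lime) candlestick, its highest point, 140 mm above its underside
- riser: oak board fixed to the counter, 120 x 460 x 30 mm high (x, y, z), carrying the four candlesticks in a row along its y axis; origin: centre of its underside
- jar_yellow: glass jar 92 mm across and 115 mm high, full of yellow dinner candles (seven, bundle about 90 mm across at the top) that reach 210 mm above the counter; loose, 0.7 to 1 kg, all one piece; origin: centre of its underside, z up
- jar_yellow_top (a point): point on the axis of the jar of yellow candles, level with the candle tops, 210 mm above its underside
- jar_red: glass jar 92 mm across and 115 mm high, full of red dinner candles (seven, bundle about 90 mm across at the top) that reach 210 mm above the counter; loose, 0.7 to 1 kg, all one piece; origin: centre of its underside, z up
- jar_red_top (a point): point on the axis of the jar of red candles, level with the candle tops, 210 mm above its underside
- jar_lilac: glass jar 92 mm across and 115 mm high, full of lilac dinner candles (seven, bundle about 90 mm across at the top) that reach 210 mm above the counter; loose, 0.7 to 1 kg, all one piece; origin: centre of its underside, z up
- jar_lilac_top (a point): point on the axis of the jar of lilac candles, level with the candle tops, 210 mm above its underside
- bell: steel counter bell on a black foot 92 mm across, screwed to the counter, dome to 45 mm high; origin: centre of its underside
- bell_top (a point): top centre of the bell's brass plunger (a button 22 mm across), 62 mm above the counter when up; it moves with the plunger
- bell_plunger (a joint): travel of the bell's plunger, m: 0 up, 0.006 fully down (straight down, spring 2 N at the start to 4.5 N fully down); the bell rings at 0.004; springs back by itself
- mug: green glass mug, 95 mm high, 72 mm across, loose bystander; origin: centre of its underside
- giftbox: blue card gift box 110 x 70 x 30 mm, loose bystander; origin: centre of its underside

How it is judged:
By the outcome, as a careful person would: the job done as asked, in the order asked, and still so for the second after the job is handed in, with the robot touching nothing.
It also fails if it takes over 51 s, if anything falls off the work surface, if the arm or the gripper's body presses on something with over 40 N, if the wrist force passes 120 N, or if a joint passes its speed limit or range.

## Robot

A 6-joint arm with a two-finger parallel gripper is mounted at the origin on the work surface. World frame = base frame: x ahead of the robot, y to its left, z up, the work surface at z = 0. Lengths are in m, angles in rad, forces in N, time in s.
With the tool pointing down it reaches from about 0.25 to 0.725 m from the base axis. Payload 4 kg.
Tool frame: the origin (TCP) lies between the finger pads, 19 mm behind the fingertips; this is the grasp point; z points along the fingers, y is the line along which they close (so a half turn about z gives the same grasp; the last joint's range is limited). The gripper opens to 85 mm and grips with 20 to 120 N. Pads are 22 mm wide; open, the fingers measure 114 mm over their backs; the gripper's body (76 mm by 85 mm) begins 54 mm behind the grasp point. The pads swing forward as they close: fully open they stand 13 mm farther back than shut.
Start: joints at [1.344, 0.241, 0.005, 1.335, 0, 1.571], TCP at [0.112, 0.487, 0.25] pointing down, gripper open.
Joint ranges: [-2.72, 2.72], [-1.05, 1.87], [-1.09, 1.28], [-1.99, 2.15], [-1.42, 1.44], [-3.14, 3.14]. Speed limits (rad/s): [2.79, 2.79, 3.14, 3.14, 3.14, 3.14].

## Interface

Orientations are given as a unit quaternion [x, y, z, w].
In Python, from workcell import * gives the robot as it stands. The module is installed in compiled form; this text tells all that it offers.
- The arm moves only by the tool send_rows, never from a script. Its argument "steps" is text: rows parted by semicolons, each of 7 numbers parted by spaces: the opening, from -1 (shut) to 1 (fully open), then the shift along the world's x, y, z in m, then the turn, a rotation vector about the world's x, y, z in rad. A call has exactly 5 rows; each row shifts and turns the commanded pose from where the row before left it; what a row does not reach is not made up. A row lasts 1/12 s, in which the tool goes at most 41.7 mm and 7.16 degrees, less where a joint would pass 70% of its speed; a pose out of reach is approached as far as the arm can. A call is refused whole if a number of a shift passes 0.0417 or a number of a turn 0.125, either way. A call with a gripper value outside its range is refused whole. The fingers move at their own pace and stop on an object; the grip force is fixed at half the most. Time passes only in rows, so rows that do not move let the fingers close, or fill a call up. It gives the time, the measured TCP pose, the force, the opening and the grip force at its end, in the units of the state.
- get_obs(): the state, without advancing time (a new reading comes with each control period).
- camera(name): name is "side" or "top" or "wrist"; returns a dict with "frame" (420x560x3 uint8, red, green, blue), "range_z" (420x560 float32, m along the optical axis (not along the pixel's ray), 0 where there is no reading), "camera_matrix" (3x3 intrinsics, pixels), "extrinsics" (4x4, takes a point from world to camera coordinates); the wrist camera has in their place "T_tool_cam" (4x4, takes a point from camera to tool coordinates, whose origin is the TCP and whose axes are the flange's). Camera axes: x right, y down, z forward; pixel columns grow to the right and rows downward; lengths in m; the calibration is good to about 2 mm. A picture is of the moment at which its call begins: read the wrist's pose just before it.
- job_done(): hands the job in; it is judged then, once.
The state is a dict: "clock": time; "joint_pos": joint angles; "joint_vel": joint speeds; "tau": joint torques, N m; "eef_pos": TCP position; "tool_rot": TCP orientation; "ft_force": force on the tool from outside, world axes, zero at the start; "ft_torque": the same for the moment, N m; "grip_width": finger opening in m; "grasp_force": force on a finger pad.
Only numpy, scipy, OpenCV 4.12 (cv2) and the standard library are available. Lean on these libraries where they do the work, as an engineer would, in place of code of your own. Each camera call takes 0.05 s, during which the arm holds its last target. There are 200 camera calls.

## Working session

There is one attempt and no reset: what is moved stays moved. The work goes in short steps, Python scripts to look and compute and a tool call to move; the robot and the scene stay as the last step left them, time stands still between calls to the robot, and variables do not carry over. Pictures are saved under pics/ and viewed, at most 10 in all, crops included, and the job is handed in when it is done.

Besides the shell and the picture viewer there is one more tool, called after "Call:" by a JSON object that holds its "name" and its "arguments", one argument or row to a line. send_rows: Moves the arm, as the interface text tells. Its arguments: {"type":"object","properties":{"steps":{"type":"string"}},"required":["steps"]}

```bash
mkdir -p pics
cat > h.py <<'E'
from workcell import *
import numpy as np, cv2
def grab(n):
    c=camera(n); np.savez(n+'.npz',**{k:np.array(v) for k,v in c.items()}); return c
def world(c):
    K=c['camera_matrix'];E=c['extrinsics'];z=c['range_z'];v,u=np.mgrid[:z.shape[0],:z.shape[1]]
    p=np.stack([(u-K[0,2])/K[0,0]*z,(v-K[1,2])/K[1,1]*z,z],-1)
    return (p-E[:3,3])@E[:3,:3]
E
python3 - <<'E'
from h import *
o=get_obs();print({k:np.round(o[k],3) for k in('clock','eef_pos','tool_rot','ft_force','grip_width')})
for n in('top','side'):
    c=grab(n);cv2.imwrite(f'pics/{n}.png',c['frame'][...,::-1]);print(np.round(c['extrinsics'],3).tolist(),(c['range_z']>0).mean())
E
```

```text
{'clock': np.float64(0.0), 'eef_pos': array([0.112, 0.487, 0.249]), 'tool_rot': array([ 0.113,  0.994, -0.001, -0.   ]), 'ft_force': array([-0.107,  0.094,  0.036]), 'grip_width': np.float64(0.085)}
[[-0.019, -1.0, -0.023, 0.094], [-0.981, 0.023, -0.194, 0.604], [0.195, 0.019, -0.981, 1.253], [0.0, 0.0, 0.0, 1.0]] 0.9960246598639456
[[-0.95, -0.311, -0.019, 0.574], [-0.201, 0.66, -0.724, 0.181], [0.238, -0.684, -0.69, 1.113], [0.0, 0.0, 0.0, 1.0]] 0.9959566326530612
```

View pics/top.png

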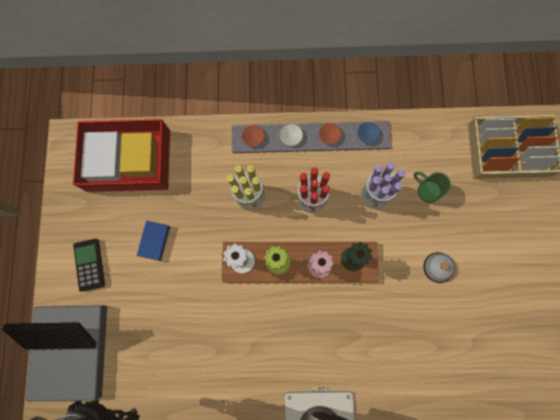

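View pics/side.png

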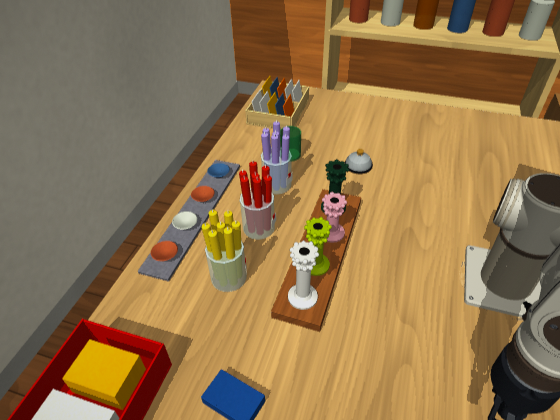

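The top view shows the dark green stick at about (357,256), the yellow jar at (246,185), the bell at (440,267) and its plunger at about (445,267). The side view shows the green stick's top at (336,168), the yellow candles at (222,238) and the bell at (359,160). Next I measure these from the depth data in both views.

Run:
```python
from h import *
R={'green':((325,150,348,195),(338,238,376,274)),'yellow':((195,205,248,292),(222,160,270,212)),'bell':((343,145,376,175),(420,248,462,288)),
'pink':((318,190,350,245),(305,245,337,280)),'white':((285,235,322,310),(220,240,258,276)),'lime':((303,215,335,277),(262,243,294,276)),'red':((238,160,275,238),(295,163,333,212)),'lilac':((260,120,295,190),(362,160,404,208)),'mug':((286,122,304,162),(412,168,452,204))}
zt={'green':.18,'yellow':.21,'bell':.062,'pink':.15,'white':.195,'lime':.17,'red':.21,'lilac':.21,'mug':.095}
for i,n in enumerate(('side','top')):
    c=np.load(n+'.npz');W=world(c)
    for k,b in R.items():
        x0,y0,x1,y1=b[i];P=W[y0:y1,x0:x1].reshape(-1,3)
        t=zt[k];Q=P[(P[:,2]>t-(.012 if k!='bell' else .009))&(P[:,2]<t+.02)]
        if len(Q)<3: print(n,k,'few',P[:,2].max());continue
        cc=cv2.minEnclosingCircle((Q[:,:2]*1000).astype(np.float32))
        print(n,k,len(Q),'zmax',Q[:,2].max().round(3),'med',np.median(Q,0).round(3),'circ',np.round(cc[0]),round(cc[1]))
    if n=='top':
        P=W[248:288,420:462].reshape(-1,3);Q=P[(P[:,2]>.012)];print('bell all',Q[:,:2].min(0),Q[:,:2].max(0))
```

```text
side green 276 zmax 0.185 med [ 0.468 -0.108  0.181] circ [ 468. -111.] 32
side yellow 264 zmax 0.216 med [0.671 0.205 0.203] circ [673. 193.] 46
side bell 33 zmax 0.066 med [ 0.44  -0.364  0.061] circ [ 442. -367.] 12
side pink 451 zmax 0.17 med [ 0.45  -0.001  0.151] circ [449.  45.] 89
side white 498 zmax 0.202 med [0.469 0.216 0.196] circ [469. 214.] 32
side lime 490 zmax 0.19 med [0.461 0.117 0.17 ] circ [464. 160.] 81
side red 198 zmax 0.215 med [0.658 0.002 0.203] circ [658.   1.] 45
side lilac 204 zmax 0.218 med [ 0.658 -0.168  0.203] circ [ 653. -102.] 137
side mug 104 zmax 0.115 med [ 0.654 -0.356  0.092] circ [ 660. -290.] 111
top green 412 zmax 0.189 med [ 0.466 -0.113  0.181] circ [ 466. -114.] 32
top yellow 205 zmax 0.217 med [0.669 0.2   0.203] circ [669. 191.] 44
top bell 48 zmax 0.068 med [ 0.438 -0.369  0.063] circ [ 438. -370.] 11
top pink 397 zmax 0.159 med [ 0.449 -0.014  0.151] circ [449. -14.] 32
top white 420 zmax 0.202 med [0.466 0.212 0.195] circ [467. 212.] 32
top lime 401 zmax 0.178 med [0.461 0.107 0.171] circ [462. 107.] 32
top red 228 zmax 0.215 med [ 0.658 -0.     0.204] circ [656.  -0.] 45
top lilac 220 zmax 0.214 med [ 0.665 -0.195  0.204] circ [ 664. -196.] 44
top mug 185 zmax 0.102 med [ 0.675 -0.36   0.094] circ [ 675. -354.] 44
bell all [ 0.35016627 -0.40853716] [0.48051861 0.05638802]
```

Call:
{"name": "send_rows", "arguments": {
  "steps": "-1 0.018 -0.03 0.02 0 0 -0.08;-1 0.018 -0.03 0.02 0 0 -0.08;-1 0.018 -0.03 0.02 0 0 -0.08;-1 0.018 -0.03 0.02 0 0 -0.08;-1 0.018 -0.03 0.02 0 0 -0.08"
}}

```text
clock: 0.52
eef_pos: [0.2026, 0.3355, 0.3504]
tool_rot: [0.31, 0.951, -0.001, -0.0]
ft_force: [1.8, 0.5, 1.0]
grip_width: 0.0256
grasp_force: 0.0
```

Call:
{"name": "send_rows", "arguments": {
  "steps": "-1 0.018 -0.03 0 0 0 -0.08;-1 0.018 -0.03 0 0 0 -0.08;-1 0.018 -0.03 0 0 0 -0.08;-1 0.018 -0.03 0 0 0 -0.08;-1 0.018 -0.03 0 0 0 -0.08"
}}

```text
clock: 0.93
eef_pos: [0.2926, 0.1855, 0.3499]
tool_rot: [0.493, 0.87, -0.0, -0.0]
ft_force: [0.9, 0.2, 0.2]
grip_width: 0.0
grasp_force: 0.0
```

Call:
{"name": "send_rows", "arguments": {
  "steps": "-1 0.018 -0.03 0 0 0 -0.08;-1 0.018 -0.03 0 0 0 -0.08;-1 0.018 -0.03 0 0 0 -0.08;-1 0.018 -0.03 0 0 0 -0.08;-1 0.018 -0.03 0 0 0 -0.08"
}}

```text
clock: 1.35
eef_pos: [0.3827, 0.0354, 0.3498]
tool_rot: [0.656, 0.755, -0.0, -0.0]
ft_force: [0.7, 0.7, 0.2]
grip_width: 0.0002
grasp_force: 0.0
```

Call:
{"name": "send_rows", "arguments": {
  "steps": "-1 0.018 -0.03 0 0 0 -0.08;-1 0.018 -0.03 0 0 0 -0.08;-1 0.018 -0.03 0 0 0 -0.08;-1 0.018 -0.03 0 0 0 -0.08;-1 0.012 -0.02 0 0 0 -0.08"
}}

```text
clock: 1.77
eef_pos: [0.4673, -0.1055, 0.3491]
tool_rot: [0.793, 0.609, -0.0, -0.0]
ft_force: [-1.0, 0.4, 0.8]
grip_width: -0.0003
grasp_force: 0.0
```

Call:
{"name": "send_rows", "arguments": {
  "steps": "-1 0 -0.003 -0.025 0 0 0;-1 0 -0.002 -0.025 0 0 0;-1 0 -0.001 -0.025 0 0 0;-1 0 0 -0.025 0 0 0;-1 0 0 -0.015 0 0 0"
}}

```text
clock: 2.18
eef_pos: [0.4648, -0.1087, 0.2317]
tool_rot: [0.792, 0.611, -0.002, -0.002]
ft_force: [-0.7, -0.3, -0.1]
grip_width: -0.0003
grasp_force: 0.0
```

Run:
```python
from h import *
c=grab('wrist');cv2.imwrite('pics/w1.png',c['frame'][...,::-1])
c=camera('top');o=get_obs();print(o['eef_pos'],o['joint_pos'].round(2) if hasattr(o['joint_pos'],'round') else o['joint_pos'])
W=world(c)[200:330,200:400].reshape(-1,3)
for n,xy in(('tip/green',(.467,-.112)),):
    Q=W[(np.hypot(*(W[:,:2]-xy).T)<.05)&(W[:,2]<.28)&(W[:,2]>.17)];print(len(Q),np.histogram(Q[:,2],8))
```

```text
[ 0.46403075 -0.10833799  0.23163955] [-0.23  0.21 -0.08  1.29  0.    1.6 ]
82 (array([68,  1,  0,  0,  0,  0,  4,  9]), array([0.17638936, 0.18924576, 0.20210216, 0.21495855, 0.22781495,
       0.24067135, 0.25352774, 0.26638414, 0.27924053]))
```

View pics/w1.png

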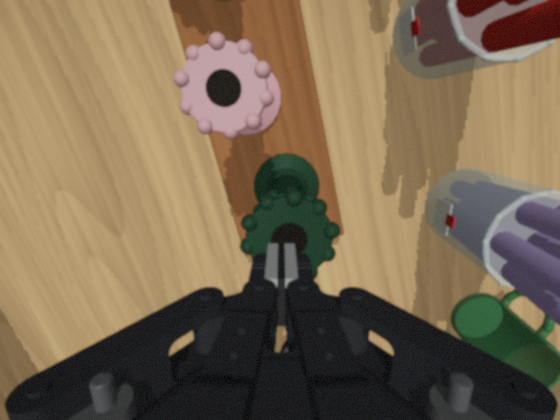

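The wrist view shows the shut fingertips at about (284,250), right by the dark socket at (289,237). I cast that socket pixel onto z = 0.18 as a check.

```bash
cat >> h.py <<'E'
from scipy.spatial.transform import Rotation as R
def wray(c,o,uv,z):
    K=c['camera_matrix'];T=c['T_tool_cam'];q=R.from_quat(o['tool_rot']).as_matrix()
    d=q@T[:3,:3]@np.linalg.solve(K,[*uv,1]);p=q@T[:3,3]+o['eef_pos'];return p+d*(z-p[2])/d[2]
E
python3 - <<'E'
from h import *
c=np.load('wrist.npz');o=get_obs()
for uv,z in(((289,237),.18),((224,88),.15)):print(wray(c,o,uv,z).round(4))
E
```

```text
[ 0.4687 -0.1102  0.18  ]
[ 0.4512 -0.0126  0.15  ]
```

Call:
{"name": "send_rows", "arguments": {
  "steps": "-1 0.003 -0.002 0.003 0 0 0;-1 0 0 0 0 0 0;-1 0 0 0 0 0 0;-1 0 0 0 0 0 0;-1 0 0 0 0 0 0"
}}

```text
clock: 2.7
eef_pos: [0.4699, -0.1109, 0.239]
tool_rot: [0.792, 0.611, 0.001, 0.001]
ft_force: [0.5, 0.7, 0.2]
grip_width: 0.0002
grasp_force: 0.0
```

Call:
{"name": "send_rows", "arguments": {
  "steps": "-1 0 0 0 0 0 0;-1 0 0 0 0 0 0;-1 0 0 0 0 0 0;-1 0 0 0 0 0 0;-1 0 0 0 0 0 0"
}}

```text
clock: 3.12
eef_pos: [0.4694, -0.1108, 0.238]
tool_rot: [0.792, 0.611, -0.0, -0.0]
ft_force: [0.6, -0.1, 0.2]
grip_width: 0.0001
grasp_force: 0.0
```

Call:
{"name": "send_rows", "arguments": {
  "steps": "-1 0 0 0 0 0 0;-1 0 0 0 0 0 0;-1 0 0 0 0 0 0;-1 0 0 0 0 0 0;-1 0 0 0 0 0 0"
}}

```text
clock: 3.53
eef_pos: [0.4694, -0.1108, 0.238]
tool_rot: [0.792, 0.611, -0.0, -0.0]
ft_force: [0.1, -0.9, -0.3]
grip_width: -0.0001
grasp_force: 0.0
```

Call:
{"name": "send_rows", "arguments": {
  "steps": "-1 0 0 0 0 0 0;-1 0 0 0 0 0 0;-1 0 0 0 0 0 0;-1 0 0 0 0 0 0;-1 0 0 0 0 0 0"
}}

```text
clock: 3.95
eef_pos: [0.4694, -0.1108, 0.238]
tool_rot: [0.792, 0.611, -0.0, -0.0]
ft_force: [-0.4, -0.1, 0.2]
grip_width: -0.0001
grasp_force: 0.0
```

Call:
{"name": "send_rows", "arguments": {
  "steps": "-1 0 0 0 0 0 0;-1 0 0 0 0 0 0;-1 0 0 0 0 0 0;-1 0 0 0 0 0 0;-1 0 0 0 0 0 0"
}}

```text
clock: 4.37
eef_pos: [0.4694, -0.1108, 0.238]
tool_rot: [0.792, 0.611, -0.0, -0.0]
ft_force: [-1.0, 0.0, 0.3]
grip_width: -0.0001
grasp_force: 0.0
```

Call:
{"name": "send_rows", "arguments": {
  "steps": "-1 0 0 0 0 0 0;-1 0 0 0 0 0 0;-1 0 0 0 0 0 0;-1 0 0 0 0 0 0;-1 0 0 0 0 0 0"
}}

```text
clock: 4.78
eef_pos: [0.4694, -0.1108, 0.238]
tool_rot: [0.792, 0.611, 0.0, 0.0]
ft_force: [-1.0, -0.4, -0.4]
grip_width: 0.0004
grasp_force: 0.0
```

Call:
{"name": "send_rows", "arguments": {
  "steps": "-1 0 0 0 0 0 0;-1 0 0 0 0 0 0;-1 0 0 0 0 0 0;-1 0 0 0 0 0 0;-1 0 0 0 0 0 0"
}}

```text
clock: 5.2
eef_pos: [0.4694, -0.1108, 0.238]
tool_rot: [0.792, 0.611, 0.0, 0.0]
ft_force: [0.5, -0.8, -0.1]
grip_width: 0.0001
grasp_force: 0.0
```

Call:
{"name": "send_rows", "arguments": {
  "steps": "-1 0 0 0.024 0 0 0;-1 0 0 0.024 0 0 0;-1 0 0 0.024 0 0 0;-1 0 0 0.024 0 0 0;-1 0 0 0.024 0 0 0"
}}

```text
clock: 5.62
eef_pos: [0.4692, -0.1108, 0.3592]
tool_rot: [0.792, 0.611, 0.0, 0.0]
ft_force: [1.6, 0.1, 0.3]
grip_width: 0.0002
grasp_force: 0.0
```

Call:
{"name": "send_rows", "arguments": {
  "steps": "-1 0.0144 0.0216 0 0 0 0;-1 0.0144 0.0216 0 0 0 0;-1 0.0144 0.0216 0 0 0 0;-1 0.0144 0.0216 0 0 0 0;-1 0.0144 0.0216 0 0 0 0"
}}

```text
clock: 6.03
eef_pos: [0.542, -0.0018, 0.3581]
tool_rot: [0.792, 0.611, 0.0, 0.0]
ft_force: [1.6, -0.8, 0.6]
grip_width: -0.0
grasp_force: 0.0
```

Call:
{"name": "send_rows", "arguments": {
  "steps": "-1 0.0144 0.0216 0 0 0 0;-1 0.0144 0.0216 0 0 0 0;-1 0.0144 0.0216 0 0 0 0;-1 0.0144 0.0216 0 0 0 0;-1 0.0144 0.0216 0 0 0 0"
}}

```text
clock: 6.45
eef_pos: [0.614, 0.1064, 0.3579]
tool_rot: [0.792, 0.611, -0.0, -0.0]
ft_force: [0.1, -0.2, -0.3]
grip_width: 0.0003
grasp_force: 0.0
```

Call:
{"name": "send_rows", "arguments": {
  "steps": "-1 0.0144 0.0216 0 0 0 0;-1 0.0144 0.0216 0 0 0 0;-1 0.0144 0.0216 0 0 0 0;-1 0.0144 0.0216 0 0 0 0;-1 0 0 0 0 0 0"
}}

```text
clock: 6.87
eef_pos: [0.673, 0.1962, 0.3528]
tool_rot: [0.79, 0.613, -0.002, -0.001]
ft_force: [-1.1, 0.9, -1.8]
grip_width: 0.0001
grasp_force: 0.0
```

Run:
```python
from h import *
o=get_obs();c=grab('wrist');cv2.imwrite('pics/w2.png',c['frame'][...,::-1])
print(o['eef_pos'],np.round(o['tool_rot'],3),np.round(o['joint_pos'],2))
K=c['camera_matrix'];T=c['T_tool_cam'];z=c['range_z'];v,u=np.mgrid[:420,:560]
p=np.stack([(u-K[0,2])/K[0,0]*z,(v-K[1,2])/K[1,1]*z,z],-1)@T[:3,:3].T+T[:3,3]
P=p@R.from_quat(o['tool_rot']).as_matrix().T+o['eef_pos']
f=c['frame'].astype(int);m=(f[...,0]>120)&(f[...,1]>100)&(f[...,2]<70)&(abs(P[...,2]-.21)<.015)
Q=P[m];print(len(Q),cv2.minEnclosingCircle((Q[:,:2]*1000).astype(np.float32)),Q[:,2].max())
```

```text
[0.67303598 0.19618699 0.35279464] [ 0.79   0.613 -0.002 -0.001] [0.28 0.75 1.09 1.91 0.   2.11]
290 ((671.3193969726562, 193.9532470703125), 43.59071731567383) 0.20941069111284064
```

View pics/w2.png

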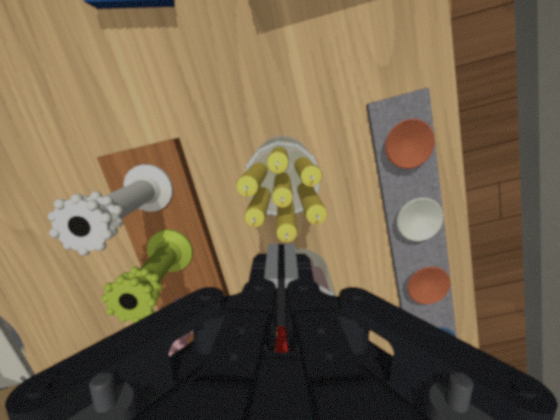

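The wrist view shows the seven yellow tips centred on the one at (282,195). Depth puts the centre at (0.671, 0.194), matching the earlier fix, so I descend.

Call:
{"name": "send_rows", "arguments": {
  "steps": "-1 0 0 -0.02 0 0 0;-1 0 0 -0.02 0 0 0;-1 0 0 -0.02 0 0 0;-1 0 0 -0.02 0 0 0;-1 0 0 -0.01 0 0 0"
}}

```text
clock: 7.33
eef_pos: [0.6694, 0.1902, 0.2658]
tool_rot: [0.792, 0.611, -0.002, -0.001]
ft_force: [0.9, -0.3, 0.0]
grip_width: 0.0005
grasp_force: 0.0
```

Call:
{"name": "send_rows", "arguments": {
  "steps": "-1 0 0 0 0 0 0;-1 0 0 0 0 0 0;-1 0 0 0 0 0 0;-1 0 0 0 0 0 0;-1 0 0 0 0 0 0"
}}

```text
clock: 7.75
eef_pos: [0.6715, 0.1916, 0.2697]
tool_rot: [0.792, 0.611, 0.001, 0.001]
ft_force: [-0.8, 0.3, 0.4]
grip_width: 0.0001
grasp_force: 0.0
```

Call:
{"name": "send_rows", "arguments": {
  "steps": "-1 0 0.001 -0.005 0 0 0;-1 0 0 0 0 0 0;-1 0 0 0 0 0 0;-1 0 0 0 0 0 0;-1 0 0 0 0 0 0"
}}

```text
clock: 8.17
eef_pos: [0.671, 0.1927, 0.2629]
tool_rot: [0.792, 0.611, -0.0, -0.0]
ft_force: [-0.5, -0.4, -0.3]
grip_width: 0.0001
grasp_force: 0.0
```

Call:
{"name": "send_rows", "arguments": {
  "steps": "-1 0 0 0 0 0 0;-1 0 0 0 0 0 0;-1 0 0 0 0 0 0;-1 0 0 0 0 0 0;-1 0 0 0 0 0 0"
}}

```text
clock: 8.58
eef_pos: [0.6711, 0.1926, 0.263]
tool_rot: [0.792, 0.611, 0.0, 0.0]
ft_force: [-0.2, -0.5, 0.2]
grip_width: -0.0001
grasp_force: 0.0
```

Call:
{"name": "send_rows", "arguments": {
  "steps": "-1 0 0 0 0 0 0;-1 0 0 0 0 0 0;-1 0 0 0 0 0 0;-1 0 0 0 0 0 0;-1 0 0 0 0 0 0"
}}

```text
clock: 9.0
eef_pos: [0.671, 0.1926, 0.263]
tool_rot: [0.792, 0.611, -0.0, 0.0]
ft_force: [-0.6, 0.3, 0.0]
grip_width: 0.0
grasp_force: 0.0
```

Call:
{"name": "send_rows", "arguments": {
  "steps": "-1 0 0 0 0 0 0;-1 0 0 0 0 0 0;-1 0 0 0 0 0 0;-1 0 0 0 0 0 0;-1 0 0 0 0 0 0"
}}

```text
clock: 9.42
eef_pos: [0.671, 0.1926, 0.263]
tool_rot: [0.792, 0.611, -0.0, -0.0]
ft_force: [-0.1, 0.5, -0.6]
grip_width: 0.0002
grasp_force: 0.0
```

Call:
{"name": "send_rows", "arguments": {
  "steps": "-1 0 0 0 0 0 0;-1 0 0 0 0 0 0;-1 0 0 0 0 0 0;-1 0 0 0 0 0 0;-1 0 0 0 0 0 0"
}}

```text
clock: 9.83
eef_pos: [0.671, 0.1926, 0.263]
tool_rot: [0.792, 0.611, -0.0, -0.0]
ft_force: [-0.1, -0.8, 0.5]
grip_width: 0.0
grasp_force: 0.0
```

Call:
{"name": "send_rows", "arguments": {
  "steps": "-1 0 0 0 0 0 0;-1 0 0 0 0 0 0;-1 0 0 0 0 0 0;-1 0 0 0 0 0 0;-1 0 0 0 0 0 0"
}}

```text
clock: 10.25
eef_pos: [0.671, 0.1926, 0.263]
tool_rot: [0.792, 0.611, -0.0, -0.0]
ft_force: [0.9, -0.5, -0.5]
grip_width: -0.0002
grasp_force: 0.0
```

Call:
{"name": "send_rows", "arguments": {
  "steps": "-1 0 0 0 0 0 0;-1 0 0 0 0 0 0;-1 0 0 0 0 0 0;-1 0 0 0 0 0 0;-1 0 0 0 0 0 0"
}}

```text
clock: 10.67
eef_pos: [0.671, 0.1926, 0.263]
tool_rot: [0.792, 0.611, -0.0, 0.0]
ft_force: [-0.3, 0.3, -0.1]
grip_width: 0.0001
grasp_force: 0.0
```

Call:
{"name": "send_rows", "arguments": {
  "steps": "-1 0 0 0.016 0 0 0;-1 0 0 0.016 0 0 0;-1 0 0 0.016 0 0 0;-1 0 0 0.016 0 0 0;-1 0 0 0.016 0 0 0"
}}

```text
clock: 11.08
eef_pos: [0.6709, 0.1925, 0.3439]
tool_rot: [0.792, 0.611, 0.0, 0.0]
ft_force: [1.1, -0.0, 0.0]
grip_width: -0.0001
grasp_force: 0.0
```

Call:
{"name": "send_rows", "arguments": {
  "steps": "-1 -0.014 -0.034 0 0 0 0;-1 -0.014 -0.034 0 0 0 0;-1 -0.014 -0.034 0 0 0 0;-1 -0.014 -0.034 0 0 0 0;-1 -0.014 -0.034 0 0 0 0"
}}

```text
clock: 11.5
eef_pos: [0.6001, 0.0213, 0.343]
tool_rot: [0.791, 0.611, 0.0, 0.0]
ft_force: [1.5, -0.3, 0.6]
grip_width: -0.0
grasp_force: 0.0
```

Call:
{"name": "send_rows", "arguments": {
  "steps": "-1 -0.014 -0.034 0 0 0 0;-1 -0.014 -0.034 0 0 0 0;-1 -0.014 -0.034 0 0 0 0;-1 -0.014 -0.034 0 0 0 0;-1 -0.014 -0.034 0 0 0 0"
}}

```text
clock: 11.92
eef_pos: [0.53, -0.1488, 0.3434]
tool_rot: [0.792, 0.611, 0.0, 0.0]
ft_force: [1.0, -1.4, -0.1]
grip_width: -0.0002
grasp_force: 0.0
```

Call:
{"name": "send_rows", "arguments": {
  "steps": "-1 -0.014 -0.034 0 0 0 0;-1 -0.014 -0.034 0 0 0 0;-1 -0.014 -0.034 0 0 0 0;-1 -0.014 -0.034 0 0 0 0;-1 -0.014 -0.034 0 0 0 0"
}}

```text
clock: 12.33
eef_pos: [0.46, -0.3189, 0.3434]
tool_rot: [0.792, 0.611, 0.0, 0.0]
ft_force: [0.2, -0.4, -0.5]
grip_width: -0.0001
grasp_force: 0.0
```

Call:
{"name": "send_rows", "arguments": {
  "steps": "-1 -0.014 -0.034 0 0 0 0;-1 0 0 -0.03 0 0 0;-1 0 0 -0.03 0 0 0;-1 0 0 -0.03 0 0 0;-1 0 0 0 0 0 0"
}}

```text
clock: 12.75
eef_pos: [0.4435, -0.3494, 0.2462]
tool_rot: [0.792, 0.611, -0.002, -0.006]
ft_force: [-2.3, 1.4, -1.5]
grip_width: -0.0002
grasp_force: 0.0
```

Run:
```python
from h import *
o=get_obs();c=grab('wrist');cv2.imwrite('pics/w3.png',c['frame'][...,::-1])
print(o['eef_pos'],np.round(o['tool_rot'],3),np.round(o['joint_pos'],2))
np.savez('w3o.npz',eef_pos=o['eef_pos'],tool_rot=o['tool_rot'])
```

```text
[ 0.44351434 -0.34937716  0.24622962] [ 0.792  0.611 -0.002 -0.006] [-0.67  0.38  0.19  1.39  0.    1.16]
```

View pics/w3.png

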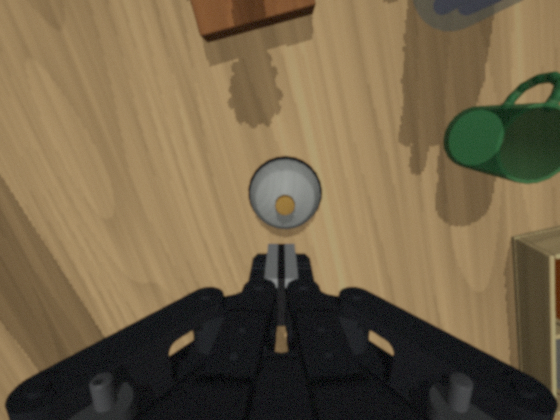

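The bell plunger is at (285,204), but the arm was still settling. I move over it and measure again with the arm at rest.

Call:
{"name": "send_rows", "arguments": {
  "steps": "-1 -0.0035 -0.0085 -0.03 0 0 0;-1 -0.0035 -0.0085 -0.03 0 0 0;-1 0 0 0 0 0 0;-1 0 0 0 0 0 0;-1 0 0 0 0 0 0"
}}

```text
clock: 13.22
eef_pos: [0.4415, -0.369, 0.196]
tool_rot: [0.791, 0.611, 0.001, 0.002]
ft_force: [-0.0, 0.1, 0.6]
grip_width: 0.0001
grasp_force: 0.0
```

Run:
```python
from h import *
o=get_obs();c=grab('wrist')
f=cv2.cvtColor(c['frame'],cv2.COLOR_RGB2HSV).astype(int);m=((f[...,0]>10)&(f[...,0]<25)&(f[...,1]>140)&(f[...,2]>110)).astype(np.uint8)
n,l,s,ce=cv2.connectedComponentsWithStats(m[120:260,230:340])
for i in range(1,n):
    if s[i,4]>25:
        uv=ce[i]+[230,120];print(s[i,2:],uv,wray(c,o,uv,.061).round(4))
print(o['eef_pos'],np.round(o['tool_rot'],3))
cv2.imwrite('pics/w4.png',c['frame'][...,::-1])
```

```text
[ 21  22 354] [278.98305085 198.55367232] [ 0.4409 -0.3677  0.061 ]
[ 0.44148594 -0.36899786  0.19598731] [0.791 0.611 0.001 0.002]
```

View pics/w4.png

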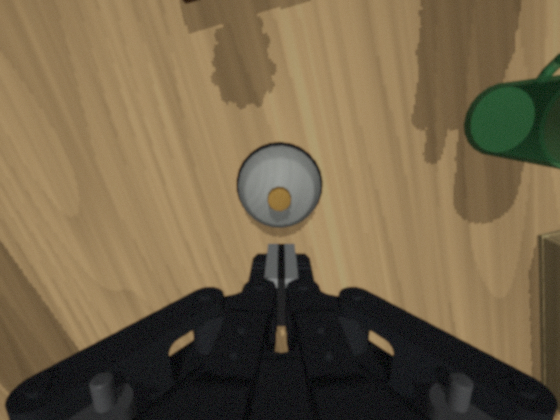

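The plunger at (279,199) casts to (0.441, -0.368), which is right under the fingertips. I descend onto it.

Call:
{"name": "send_rows", "arguments": {
  "steps": "-1 0 0.001 -0.03 0 0 0;-1 0 0 -0.03 0 0 0;-1 0 0 -0.025 0 0 0;-1 0 0 -0.015 0 0 0;-1 0 0 0 0 0 0"
}}

```text
clock: 13.68
eef_pos: [0.4396, -0.3662, 0.0916]
tool_rot: [0.791, 0.611, -0.0, -0.002]
ft_force: [-0.5, 0.9, 0.7]
grip_width: -0.0
grasp_force: 0.0
```

Call:
{"name": "send_rows", "arguments": {
  "steps": "-1 0 0 -0.003 0 0 0;-1 0 0 0 0 0 0;-1 0 0 0 0 0 0;-1 0 0 0 0 0 0;-1 0 0 0 0 0 0"
}}

```text
clock: 14.1
eef_pos: [0.4408, -0.368, 0.0914]
tool_rot: [0.792, 0.611, 0.0, 0.001]
ft_force: [-1.0, 0.1, -0.3]
grip_width: -0.0002
grasp_force: 0.0
```

Now 14 mm down in small steps, aiming for a TCP height of about 0.077.

Call:
{"name": "send_rows", "arguments": {
  "steps": "-1 0 0 -0.004 0 0 0;-1 0 0 -0.004 0 0 0;-1 0 0 -0.003 0 0 0;-1 0 0 -0.002 0 0 0;-1 0 0 -0.001 0 0 0"
}}

```text
clock: 14.52
eef_pos: [0.4401, -0.3675, 0.0759]
tool_rot: [0.792, 0.611, 0.0, 0.0]
ft_force: [0.2, 0.4, 3.8]
grip_width: 0.0
grasp_force: 1.9
```

Call:
{"name": "send_rows", "arguments": {
  "steps": "-1 0 0 0 0 0 0;-1 0 0 0 0 0 0;-1 0 0 0 0 0 0;-1 0 0 0 0 0 0;-1 0 0 0 0 0 0"
}}

```text
clock: 14.93
eef_pos: [0.4401, -0.3676, 0.0763]
tool_rot: [0.792, 0.611, 0.0, 0.0]
ft_force: [-0.9, -0.7, 3.3]
grip_width: -0.0
grasp_force: 1.8
```

Call:
{"name": "send_rows", "arguments": {
  "steps": "-1 0 0 -0.001 0 0 0;-1 0 0 0 0 0 0;-1 0 0 -0.0005 0 0 0;-1 0 0 0 0 0 0;-1 0 0 0 0 0 0"
}}

```text
clock: 15.35
eef_pos: [0.4401, -0.3675, 0.0748]
tool_rot: [0.792, 0.611, 0.0, 0.0]
ft_force: [-0.9, 0.4, 4.7]
grip_width: 0.0003
grasp_force: 2.6
```

Call:
{"name": "send_rows", "arguments": {
  "steps": "-1 0 0 -0.0005 0 0 0;-1 0 0 0 0 0 0;-1 0 0 0 0 0 0;-1 0 0 0 0 0 0;-1 0 0 0 0 0 0"
}}

```text
clock: 15.77
eef_pos: [0.4402, -0.3675, 0.0747]
tool_rot: [0.792, 0.611, 0.0, 0.0]
ft_force: [-1.5, 0.8, 7.9]
grip_width: 0.0
grasp_force: 3.9
```

Call:
{"name": "send_rows", "arguments": {
  "steps": "-1 0 0 0.005 0 0 0;-1 0 0 0.01 0 0 0;-1 0 0 0.02 0 0 0;-1 0 0 0.03 0 0 0;-1 0 0 0.03 0 0 0"
}}

```text
clock: 16.18
eef_pos: [0.4388, -0.3663, 0.1688]
tool_rot: [0.792, 0.611, -0.0, -0.002]
ft_force: [1.3, -0.8, -0.1]
grip_width: -0.0001
grasp_force: 0.0
```

Call:
{"name": "send_rows", "arguments": {
  "steps": "-1 0 0 0.02 0 0 0;-1 0 0 0 0 0 0;-1 0 0 0 0 0 0;-1 0 0 0 0 0 0;-1 0 0 0 0 0 0"
}}

```text
clock: 16.6
eef_pos: [0.4391, -0.3666, 0.1873]
tool_rot: [0.792, 0.611, -0.0, -0.002]
ft_force: [0.7, 0.4, 0.1]
grip_width: 0.0
grasp_force: 0.0
```

Run:
```python
from h import *
c=grab('side');W=world(c);P=W[145:175,343:376].reshape(-1,3)
Q=P[(P[:,2]>.053)&(P[:,2]<.08)&(np.hypot(P[:,0]-.44,P[:,1]+.368)<.02)];print('plunger z',np.sort(Q[:,2])[-8:].round(3))
for n,b,t in(('green',(325,150,348,195),.18),('yellow',(195,205,248,292),.21),('lilac',(260,120,295,190),.21)):
    P=W[b[1]:b[3],b[0]:b[2]].reshape(-1,3);Q=P[abs(P[:,2]-t)<.012];print(n,np.median(Q,0).round(3))
cv2.imwrite('pics/s2.png',c['frame'][...,::-1])
```

```text
plunger z [0.063 0.063 0.063 0.063 0.064 0.064 0.064 0.065]
green [ 0.468 -0.11   0.181]
yellow [0.671 0.203 0.203]
lilac [ 0.657 -0.169  0.203]
```

View pics/s2.png

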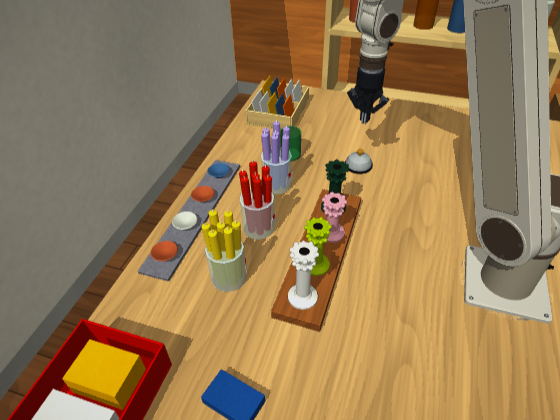

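The plunger hit its stop, with the force rising to 7.9 N at full travel, and is back up. The picture shows everything in its place, and the gripper is clear above the bell at (359,160).

```bash
python3 -c "
from workcell import *
print(job_done())"
```

```text
the job is handed in; nothing more can be done
None
```

I pointed at the dark green candlestick and then at the jar of yellow candles, about 2.5 s each with the fingertips about 3–4 cm above the top. I then pressed the bell plunger to its stop, past the ringing point, and it came back up; nothing was disturbed, and the job is handed in at about 17 s.

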